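# Latch the oilstone into its holder

### The job

Put the loose oilstone away in the empty stone holder: push the holder's latch back until it stays open, hook the stone's near end under the fixed lip, then press its far end down until the latch snaps shut over it, so that the stone is fully home and let go. Leave the other, stowed stone latched in its holder and the things lying around where they are.

Things in the scene. Friction and masses are not known exactly. Their poses are not given: they have to be found in the camera images.
- stone: the loose oilstone, 0.4 to 0.6 kg: grey stone 178 x 50 mm, from 20 to 42 mm height, in a brown wooden base 225 x 68 x 20 mm that sticks out 23 mm past the stone at either end; both ends alike. Origin: centre of the underside; y along its length, z up. It lies flat on the bench.
- stone_stowed: a second, like oilstone, 0.4 to 0.6 kg: grey stone 178 x 50 mm, from 20 to 42 mm height, in a brown wooden base 225 x 68 x 20 mm that sticks out 23 mm past the stone at either end; both ends alike. Origin: centre of the underside; y along its length, z up. It sits latched in the other holder.
- holder_empty: the empty wooden stone holder fixed to the bench, 306 x 96 mm, base board 10 mm thick. Origin: on the bench below the middle of the stone's place; x runs along it from the lip end (nearer the robot) to the latch end, y across, z up. End wall at x = -114.5, end stops at +114.5 mm (stops 42 mm high): 2 mm of play each way, so a level stone does not pass the lip
- holder_full: the occupied holder, like the empty one: wooden stone holder fixed to the bench, 306 x 96 mm, base board 10 mm thick. Origin: on the bench below the middle of the stone's place; x runs along it from the lip end (nearer the robot) to the latch end, y across, z up. 
- seat_empty (a point): middle of the stone's place in the empty holder, at the height of the seats: 20 mm above the bench. Seats at both ends only, the middle is open. Side guides at both ends stand 74 mm apart, up to 41 mm above the bench, flared at the top
- lip_empty (a point): middle of the lower inner edge of the fixed steel lip on the near end wall: holder x = -104 mm, 44 mm above the bench; the lip is 5 mm thick. The stone's near end goes in under it tilted (about 0.2 rad does), far end raised; then the far end is lowered
- latch_empty (a joint): dark steel jaw latch on the far end of the empty holder, pivot at holder x 126, z 22 mm. In rad: 0 shut, 0.6 fully open; over-centre spring, balance point 0.38: beyond it the latch flies open and stays. Shut, its hook reaches in to x = 105 mm, underside 43 mm above the bench: over a seated stone's base, or blocking the empty place
- latch_full (a joint): the same latch on the occupied holder, shut (0 rad shut, 0.6 open)
- tab_empty (a point): centre of the inner face (towards the stone) of the latch's ribbed thumb tab, 44 mm wide; shut: holder x = 122.5 mm, 72 mm above the bench, tab from 51 to 93 mm. It takes about 6 N along holder +x to push it open, some 25 mm at this height
- heel_empty (a point): tip of the latch's heel, between the two far seats: shut below seat level, open about 14 mm above it, near holder x = 103 mm. It carries the weight of the stone's far end; about 7 N more, pressed down on that end, turns it down and the latch snaps shut over the base
- tape_measure: black tape measure, 32 x 76 x 63 mm, standing on the bench; bystander. Origin: centre of the underside
- sanding_block: pale sanding block, 62 x 110 x 26 mm; bystander. Origin: centre of the underside
- nail_tin: round tin of nails, 74 mm across, 55 mm high; bystander. Origin: centre of the underside

How it is judged (in metres and radians):
On the way:
1. the empty holder's latch has been pushed open and stays there (value of joint latch_empty above 0.5 rad), for 0.2 s.
At the end, for the whole second after the job is handed in: the loose stone lies level on the empty holder's seats (underside 16 to 23.5 mm up), within 6 mm of its middle and 0.06 rad of its direction, at rest, that latch shut (under 0.06 rad); the stowed stone is likewise still seated and latched (x of stone in the frame of holder_empty between -0.006 and 0.006 m and y of stone in the frame of holder_empty between -0.006 and 0.006 m and z of stone in the frame of holder_empty between 0.016 and 0.0235 m and angle between the y axis of stone and the x axis of holder_empty, either way round below 0.06 rad and angle between each of stone, stone_stowed's own z axis and vertical below 0.03 rad and value of joint each of latch_empty, latch_full below 0.06 rad and linear speed of stone below 0.02 m/s and x of stone_stowed in the frame of holder_full between -0.006 and 0.006 m and y of stone_stowed in the frame of holder_full between -0.006 and 0.006 m and z of stone_stowed in the frame of holder_full between 0.016 and 0.0235 m and angle between the y axis of stone_stowed and the x axis of holder_full, either way round below 0.06 rad); the robot touches nothing.
It fails at once if the occupied holder's latch is opened (value of joint latch_full above 0.2 rad).
It fails at once if the tape measure is moved more than 30 mm (distance of tape_measure from where it was at the start of the episode above 0.03 m).
It fails at once if the sanding block is moved more than 30 mm (distance of sanding_block from where it was at the start of the episode above 0.03 m).
It fails at once if the nail tin is moved more than 30 mm (distance of nail_tin from where it was at the start of the episode above 0.03 m).
It also fails if it takes over 58 s, if anything falls off the work surface, if the arm or the gripper's body presses on something with over 40 N, if the wrist force passes 120 N, or if a joint passes its speed limit or range.

### The arm

A 6-joint arm with a two-finger parallel gripper is mounted at the origin on a cart in front of the work surface, level with it; the furniture and walls round the work are solid. World frame = base frame: x ahead of the robot, y to its left, z up, the work surface at z = 0. Lengths are in mm, angles in rad, forces in N, time in s.
With the tool pointing down it reaches from about 275 to 750 mm from the base axis. Payload 10.2 kg.
Tool frame: the origin (TCP) lies at the very end of the fingers, on their centre line; the grasp point (between the pads) lies 19 mm behind it; z points along the fingers, y is the line along which they close (so a half turn about z gives the same grasp; the last joint's range is limited). The gripper opens to 85 mm and grips with 20 to 120 N. Pads are 22 mm wide; open, the fingers measure 114 mm over their backs; the gripper's body (76 mm by 85 mm) begins 54 mm behind the grasp point. The pads swing forward as they close: fully open they stand 13 mm farther back than shut.
Start: joints at [-1.432, 0.313, 1.498, -0, 1.331, -0.223], TCP at [185.816, -491.023, 231.294] pointing down, gripper open.
Joint ranges: [-2.94, 2.94], [-0.97, 2.17], [0.19, 2.56], [-1.23, 4.37], [0.02, 3.11], [-2.88, 2.88]. Speed limits (rad/s): [2.39, 2.39, 3.01, 3.14, 3.14, 3.14].

### API

Orientations are given as a unit quaternion [w, x, y, z].
In Python, from rig import * gives the robot as it stands. The module is installed in compiled form; this text tells all that it offers.
- The arm moves only by the shell command python3 -m crank 'ROWS' [FORCE]. ROWS is JSON, a list that holds one entry, the list of rows, each a list of 7 numbers: the shift along the tool's x, y, z in units of 25 mm (1.0 is 25 mm), then the turn, a rotation vector about the tool's x, y, z in units of 8 degrees (1.0 is 8 degrees), then the finger opening in mm, from 0 to 85.4. A call has exactly 8 rows; each row shifts and turns the commanded pose from where the row before left it, along the tool's axes as they then stand; what a row does not reach is not made up. A row lasts 1/10 s, in which the tool goes at most 50 mm and 8.59 degrees, less where a joint would pass 70% of its speed; a pose out of reach is approached as far as the arm can. A call is refused whole if a number of a shift passes 1 or a number of a turn 1, either way. A call with a gripper value outside its range is refused whole. The fingers move at their own pace and stop on an object; FORCE is the grip in N (left out, the last holds). Time passes only in rows, so rows that do not move let the fingers close, or fill a call up. It gives the time, the measured TCP pose, the force, the opening and the grip force at its end, in the units of the state.
- sense(): the state, without advancing time (a new reading comes with each control period).
- capture(name): name is "side" or "top"; returns the picture (384x512x3 uint8, blue, green, red); there is no depth.
- camera_model(name): a dict with "fx", "fy", "cx", "cy" (pixels), "world_from_camera" (4x4, takes a point from camera to world coordinates). Camera axes: x right, y up, looking along -z (the intrinsics and any distortion apply to the point x, -y, -z); pixel columns grow to the right and rows downward; lengths in mm; the calibration is good to about 2 mm. A picture is of the moment at which its call begins. camera_model takes no time and is no camera call.
- finish_job(): hands the job in; it is judged then, once.
The state is a dict: "time_s": time; "joints": joint angles; "dq": joint speeds; "tau": joint torques, N m; "eef_pos": TCP position; "ee_rot": TCP orientation; "force": force on the tool from outside, world axes, zero at the start; "wrist_torque": the same for the moment, N m; "grip_width": opening from 0.0 (shut) to 1.0 (fully open); "grip_force": force on a finger pad.
Only numpy, scipy, OpenCV 4.12 (cv2) and the standard library are available. Lean on these libraries where they do the work, as an engineer would, in place of code of your own. Each camera call takes 0.05 s, during which the arm holds its last target. There are 200 camera calls.

## Working session

There is one attempt and no reset: what is moved stays moved. The work goes in short steps, Python scripts to look and compute and a shell command to move; the robot and the scene stay as the last step left them, time stands still between calls to the robot, and variables do not carry over. Pictures are saved under pics/ and viewed, at most 10 in all, crops included, and the job is handed in when it is done.

```bash
mkdir -p pics
python3 - <<'E'
from rig import *
import cv2
for n in("top","side"):
    cv2.imwrite(f"pics/{n}0.png",capture(n)); m=camera_model(n); print(n,m)
s=sense();print({k:s[k] for k in s})
E
```

```text
top {'fx': 453.31571179938214, 'fy': 453.31571179938214, 'cx': 256.10434994100603, 'cy': 192.14734263233427, 'world_from_camera': array([[ 1.40820615e-02,  9.97113901e-01, -7.46027134e-02,
         3.87634512e+02],
       [-9.99831574e-01,  1.49200428e-02,  1.06871760e-02,
        -4.48291318e+01],
       [ 1.17694074e-02,  7.44396509e-02,  9.97156066e-01,
         1.63867789e+03],
       [ 0.00000000e+00,  0.00000000e+00,  0.00000000e+00,
         1.00000000e+00]])}
side {'fx': 448.6241536073888, 'fy': 448.6241536073888, 'cx': 255.46041043428536, 'cy': 190.47057040002392, 'world_from_camera': array([[-9.30482831e-01,  2.57310215e-01, -2.60754970e-01,
         1.48472633e+02],
       [-3.66053664e-01, -6.25142992e-01,  6.89348210e-01,
         8.77241137e+02],
       [ 1.43671942e-02,  7.36876986e-01,  6.75874168e-01,
         9.92217659e+02],
       [ 0.00000000e+00,  0.00000000e+00,  0.00000000e+00,
         1.00000000e+00]])}
{'time_s': 0.1, 'joints': array([-1.43237279e+00,  3.13372707e-01,  1.49832106e+00,  3.72307094e-05,
        1.33098624e+00, -2.23392114e-01]), 'dq': array([-0.00116371, -0.00146384, -0.00168796, -0.00025883, -0.00020158,
       -0.00139466]), 'tau': array([ 2.35648979e-03, -4.12898147e+01, -2.60139960e+01, -2.15723203e-04,
        3.05178699e-03,  9.92694993e-06]), 'eef_pos': array([ 185.80743814, -490.79560849,  230.8182977 ]), 'ee_rot': array([-5.42418158e-04,  9.83681412e-01,  1.79918271e-01,  4.11546880e-05]), 'force': array([-0.51398024,  0.07926465,  0.11946361]), 'wrist_torque': array([ 0.04253962,  0.00243676, -0.01413669]), 'grip_force': 0.0, 'grip_width': 1.0030450217280176}
```

View pics/top0.png

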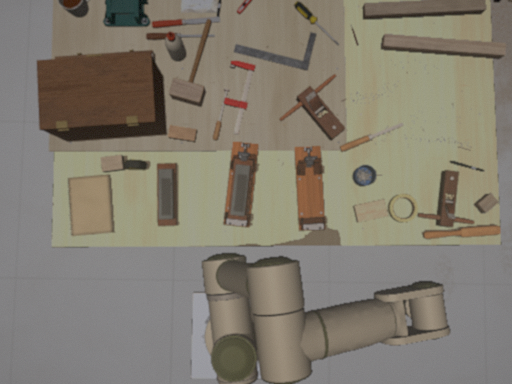

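View pics/side0.png

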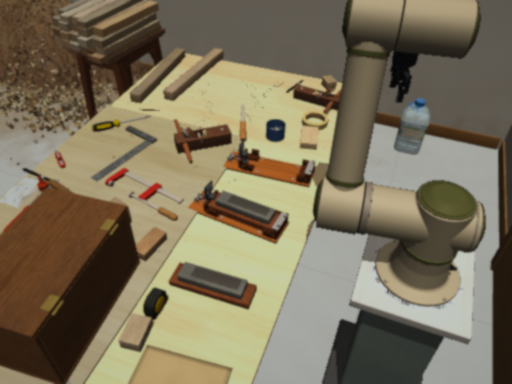

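The top view shows the loose stone around (167,194), the full holder around (241,184) and the empty holder around (311,188), with latches at the upper (far) ends. I'll enlarge these areas.

Run:
```python
import cv2,numpy as np
t=cv2.imread("pics/top0.png");s=cv2.imread("pics/side0.png")
r=lambda a,x,y,w,h,f:cv2.resize(a[y:y+h,x:x+w],None,fx=f,fy=f,interpolation=cv2.INTER_CUBIC)
# top: holder crop 5x (288..338,140..240), stone crop 5x
a=r(t,285,138,50,100,6);b=r(t,145,138,50,100,6)
cv2.imwrite("pics/c1.png",np.hstack([a,b]))
a=r(s,220,140,110,50,7);b=r(s,160,255,110,50,7)
cv2.imwrite("pics/c2.png",cv2.resize(np.vstack([a,b]),(770,600)) if 0 else np.vstack([r(s,220,140,110,42,7),r(s,160,259,110,42,7)]))
```

```text
(no output)
```

View pics/c1.png

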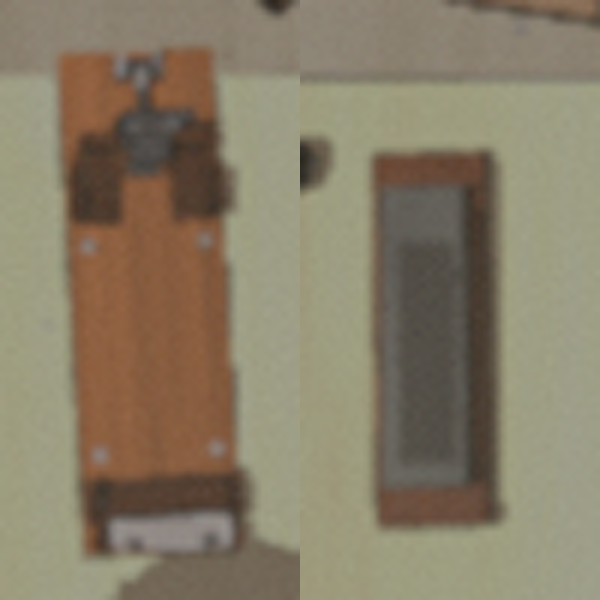

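View pics/c2.png

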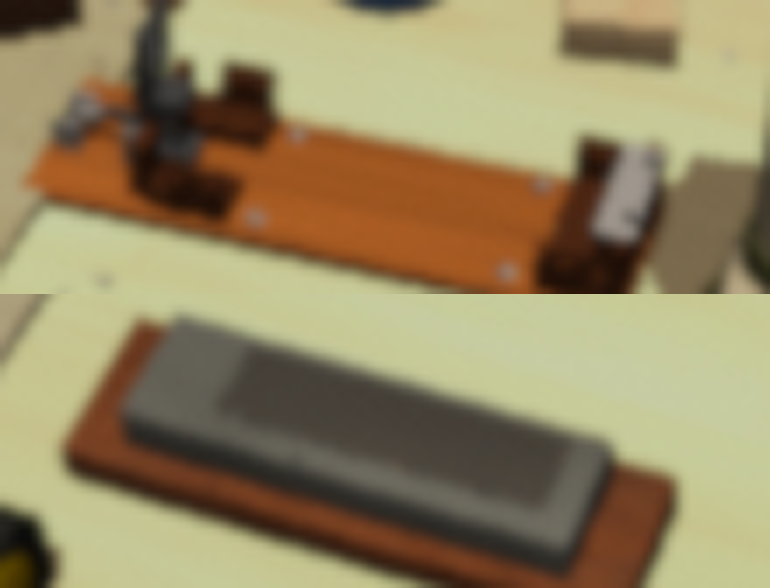

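Left crop: the empty holder's board corners are at crop (60,52), (212,48), (238,550) and (86,555), with the steel lip from (110,515) to (235,512). Right crop: the stone's base corners are at (375,155), (493,150), (497,523) and (380,525). The side crops show the same bodies, with the latch tab upright at about (155,5..90). I'll fit the poses to these points.

```bash
cat > h.py <<'E'
import numpy as np
from rig import camera_model
from scipy.optimize import least_squares
from scipy.spatial.transform import Rotation as R
def proj(n,P):
    m=camera_model(n);T=np.linalg.inv(m["world_from_camera"]);p=(T[:3,:3]@np.atleast_2d(P).T).T+T[:3,3]
    return np.c_[m["cx"]+m["fx"]*p[:,0]/-p[:,2], m["cy"]-m["fy"]*p[:,1]/-p[:,2]]
def unproj(n,u,v,z):
    m=camera_model(n);W=m["world_from_camera"]
    d=W[:3,:3]@np.array([(u-m["cx"])/m["fx"],-(v-m["cy"])/m["fy"],-1]);return W[:3,3]+d*(z-W[2,3])/d[2]
def body(x,y,a,p):
    p=np.atleast_2d(p);c,s=np.cos(a),np.sin(a);return np.c_[x+c*p[:,0]-s*p[:,1],y+s*p[:,0]+c*p[:,1],p[:,2]]
E
python3 - <<'E'
from h import *
f=lambda o,k,P:[(o[0]+(x+.5)/k-.5,o[1]+(y+.5)/k-.5) for x,y in P]
t=lambda P:f((285,138),6,P); ts=lambda P:f((145,138),6,[(x-300,y) for x,y in P])
s=lambda P:f((220,140),7,P); ss=lambda P:f((160,259),7,[(x,y-294) for x,y in P])
# stone, local x along length (away), y left
L,W,l,w=112.5,34,89,25
obs=[("top",ts([(375,155),(493,150),(497,523),(380,525)]),[(L,W,20),(L,-W,20),(-L,-W,20),(-L,W,20)]),
("top",ts([(383,185),(467,183),(467,487),(385,487)]),[(l,w,42),(l,-w,42),(-l,-w,42),(-l,w,42)]),
("side",ss([(143,318),(66,452),(675,480)]),[(L,-W,20),(L,W,20),(-L,-W,20)]),
("side",ss([(178,316),(612,440),(125,415),(570,555)]),[(l,-w,42),(-l,-w,42),(l,w,42),(-l,w,42)])]
def res(q,cams=("top","side")): return np.concatenate([(proj(n,body(*q[:3],P))-np.array(o)).ravel() for n,o,P in obs if n in cams])
for c in [("top","side"),("top",),("side",)]:
    r=least_squares(res,[450,150,0],args=(c,),x_scale=[1,1,.01]);print("stone",c,r.x,np.abs(r.fun).max())
# holder: board offset q[3]
to=t([(60,52),(212,48),(238,550),(86,555)]);so=s([(28,183),(90,78)])
tl=t([(110,515),(235,512)]);sl=s([(630,145),(597,232)])
def rh(q,c,lip):
    e=q[3]; B=[(e+153,48,10),(e+153,-48,10),(e-153,-48,10),(e-153,48,10)]
    out=[]
    if "top" in c: 
        out+=list((proj("top",body(*q[:3],B))-to).ravel())
        out+=list((proj("top",body(*q[:3],[(-104,0,49)]))[0]-np.mean(tl,0)))
    if "side" in c:
        out+=list((proj("side",body(*q[:3],B[:2]))-so).ravel())
        out+=list((proj("side",body(*q[:3],[(-104,0,49)]))[0]-np.mean(sl,0)))
    return np.array(out)
for c in [("top","side"),("top",)]:
    r=least_squares(rh,[450,-150,0,10],args=(c,1),x_scale=[1,1,.01,1]);print("holder",c,r.x,np.abs(r.fun).max(),r.fun.round(1))
    for n in("top","side"):
        print(n,"tabtop",proj(n,body(*r.x[:3],[(124,0,93)])).round(1),"hook",proj(n,body(*r.x[:3],[(105,0,50)])).round(1))
E
```

```text
stone ('top', 'side') [4.97210832e+02 2.58868864e+02 3.92062275e-02] 1.4909484169892266
stone ('top',) [4.97999877e+02 2.56082712e+02 3.75618254e-02] 0.7636754377274997
stone ('side',) [4.96229201e+02 2.61356687e+02 3.77255611e-02] 1.4927749354085904
holder ('top', 'side') [ 5.02630811e+02 -2.56211537e+02  5.76781928e-02  2.54353607e+01] 1.0298114143195107 [-0.5  0.2  0.5 -0.2  0.8  0.5 -0.6  0.8 -0.5  0.5 -1.   0.1 -0.2 -0.9
 -0.3 -0.7]
top tabtop [[311.1 157.3]] hook [[309.8 164.5]]
side tabtop [[242.  141.6]] hook [[247.3 152.9]]
holder ('top',) [ 5.04303214e+02 -2.56364362e+02  5.79043844e-02  2.49771149e+01] 0.8527685701253631 [-0.4 -0.1  0.6 -0.5  0.9  0.1 -0.5  0.5 -0.4  0. ]
top tabtop [[311.1 156.8]] hook [[309.8 164. ]]
side tabtop [[241.5 141.4]] hook [[246.9 152.7]]
```

Both fits agree to 2–3 mm. The stone is near (497,259) at yaw 0.039, and the empty holder near (503,-256) at yaw 0.058. Next is a helper that turns goal poses into tool-axis units.

```bash
cat >> h.py <<'E'
HX,HY,HA=503.,-256.,.058; SX,SY,SA=497.,259.,.039
from rig import sense
def pose(yaw,tilt=0):  # tool x along yaw; tilt: far end raised
    return R.from_euler('z',yaw)*R.from_euler('y',-tilt)*R.from_euler('x',np.pi)
def need(p,rot,start=None):
    s=sense(); q=s["ee_rot"]; r=R.from_quat([q[1],q[2],q[3],q[0]]); d=r.inv().apply(np.array(p)-s["eef_pos"])
    w=(r.inv()*rot).as_rotvec(degrees=True)
    print("now",s["eef_pos"].round(1),"t",s["time_s"],"shift(start axes)",(d/25).round(2),"shift(goal axes)",(rot.inv().apply(np.array(p)-s["eef_pos"])/25).round(2),"turn",(w/8).round(2))
def inH():
    s=sense(); c=np.array([np.cos(HA),np.sin(HA)]);d=s["eef_pos"][:2]-[HX,HY]
    q=s["ee_rot"];a=R.from_quat([q[1],q[2],q[3],q[0]]).apply([1,0,0])
    print("t",round(s["time_s"],2),"H",np.round([d@c,d@[-c[1],c[0]],s["eef_pos"][2]],1),"tool x yaw,tilt",round(np.arctan2(a[1],a[0]),3),round(np.arcsin(a[2]),3),"F",s["force"].round(1),"M",s["wrist_torque"].round(2),"w",round(s["grip_width"]*85.4,1),"gf",round(s["grip_force"],1))
E
python3 -c "
from h import *
p=body(HX,HY,HA,[(88,0,150)])[0];need(p,pose(HA));inH()"
```

```text
now [ 185.8 -490.8  230.8] t 0.1 shift(start axes) [18.55 -3.24  3.24] shift(goal axes) [16.73 -8.64  3.23] turn [-0.01 -0.    2.18]
t 0.1 H [-330.3 -216.   230.8] tool x yaw,tilt 0.362 0.0 F [-0.5  0.1  0.1] M [ 0.04  0.   -0.01] w 85.7 gf 0.0
```

```bash
python3 -m crank '[[[0,0,0,0,0,0.73,0],[0,0,0,0,0,0.73,0],[0,0,0,0,0,0.72,0],[0.9,-0.5,0.1,0,0,0,0],[0.9,-0.5,0.1,0,0,0,0],[0.9,-0.5,0.1,0,0,0,0],[0.9,-0.5,0.1,0,0,0,0],[0.9,-0.5,0.1,0,0,0,0]]]' 40
python3 -m crank '[[[1,-0.5,0.2,0,0,0,0],[1,-0.5,0.2,0,0,0,0],[1,-0.5,0.2,0,0,0,0],[1,-0.5,0.2,0,0,0,0],[1,-0.5,0.2,0,0,0,0],[1,-0.5,0.2,0,0,0,0],[1,-0.5,0.2,0,0,0,0],[1,-0.5,0.2,0,0,0,0]]]'
python3 -c "
from h import *
p=body(HX,HY,HA,[(88,0,68)])[0];need(p,pose(HA));inH()"
```

```text
time_s: 0.9
eef_pos: [295.3, -421.4, 218.4]
ee_rot: [-0.0, 1.0, 0.029, -0.0]
force: [-0.1, -0.1, 1.6]
grip_width: -0.0
grip_force: 0.0
time_s: 1.7
eef_pos: [489.3, -310.0, 178.2]
ee_rot: [-0.0, 1.0, 0.029, -0.0]
force: [-1.1, -0.0, -1.2]
grip_width: -0.001
grip_force: 0.0
now [ 489.3 -310.   178.2] t 1.7 shift(start axes) [ 4.19 -2.13  4.41] shift(goal axes) [ 4.19 -2.13  4.41] turn [-0.  0. -0.]
t 1.7 H [-16.8 -53.2 178.2] tool x yaw,tilt 0.057 -0.001 F [-1.1 -0.  -1.2] M [-0.02  0.03 -0.  ] w -0.0 gf 0.0
```

```bash
python3 -m crank '[[[0.84,-0.43,0.2,0,0,0,0],[0.84,-0.43,0.2,0,0,0,0],[0.84,-0.43,0.2,0,0,0,0],[0.84,-0.43,0.3,0,0,0,0],[0.83,-0.41,0.5,0,0,0,0],[0,0,1,0,0,0,0],[0,0,1,0,0,0,0],[0,0,0.8,0,0,0,0]]]'
python3 -c "
from h import *
from rig import capture
import cv2
p=body(HX,HY,HA,[(100,0,68)])[0];need(p,pose(HA));inH()
a=capture('top')[130:210,270:350];b=capture('side')[110:190,200:310]
cv2.imwrite('pics/p1.png',cv2.resize(__import__('numpy').hstack([a,b]),None,fx=4,fy=4,interpolation=2))"
```

```text
time_s: 2.5
eef_pos: [589.6, -251.2, 71.8]
ee_rot: [-0.001, 1.0, 0.029, -0.001]
force: [-0.3, 0.2, -0.6]
grip_width: 0.001
grip_force: 0.0
now [ 589.6 -251.2   71.8] t 2.5 shift(start axes) [ 0.53 -0.01  0.15] shift(goal axes) [ 0.53 -0.01  0.15] turn [-0.01  0.01 -0.  ]
t 2.5 H [86.7 -0.2 71.8] tool x yaw,tilt 0.058 -0.002 F [-0.3  0.2 -0.6] M [ 0.01 -0.02 -0.03] w 0.1 gf 0.0
```

View pics/p1.png

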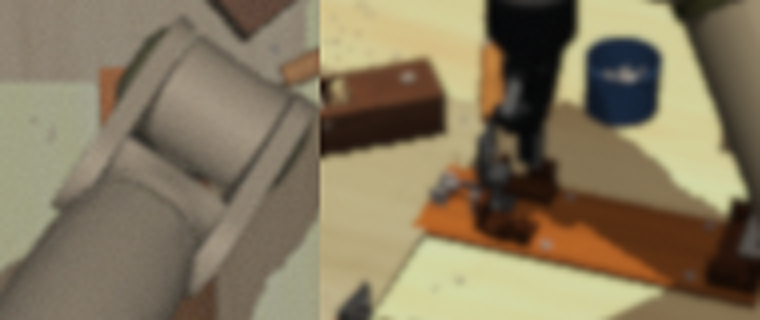

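The side half shows the closed fingertips at about (535,165), just inside the upright tab at about (487,150), where I expected them. I'll push in stages and note the x at which contact starts.

```bash
python3 -m crank '[[[0.1,0,0.1,0,0,0,0],[0.1,0,0,0,0,0,0],[0.1,0,0,0,0,0,0],[0.1,0,0,0,0,0,0],[0.1,0,0,0,0,0,0],[0.1,0,0,0,0,0,0],[0.1,0,0,0,0,0,0],[0,0,0,0,0,0,0]]]'
python3 -c "
from h import *
inH()"
python3 -m crank '[[[0.1,0,0,0,0,0,0],[0.1,0,0,0,0,0,0],[0,0,0,0,0,0,0],[0,0,0,0,0,0,0],[0,0,0,0,0,0,0],[0,0,0,0,0,0,0],[0,0,0,0,0,0,0],[0,0,0,0,0,0,0]]]'
python3 -c "
from h import *
inH()"
```

```text
time_s: 3.4
eef_pos: [607.7, -250.7, 71.3]
ee_rot: [0.0, 1.0, 0.029, 0.0]
force: [-0.2, 0.4, 0.1]
grip_width: 0.0
grip_force: 0.0
t 3.4 H [104.9  -0.7  71.3] tool x yaw,tilt 0.058 0.0 F [-0.2  0.4  0.1] M [-0.01  0.01 -0.03] w 0.0 gf 0.0
time_s: 4.2
eef_pos: [612.4, -250.4, 71.3]
ee_rot: [0.0, 1.0, 0.029, 0.0]
force: [0.0, -0.4, 0.1]
grip_width: 0.003
grip_force: 0.0
t 4.2 H [109.6  -0.8  71.3] tool x yaw,tilt 0.057 0.0 F [ 0.  -0.4  0.1] M [-0.07  0.02 -0.02] w 0.3 gf 0.0
```

```bash
python3 -m crank '[[[0.05,0,0,0,0,0,0],[0,0,0,0,0,0,0],[0.05,0,0,0,0,0,0],[0,0,0,0,0,0,0],[0.05,0,0,0,0,0,0],[0,0,0,0,0,0,0],[0.05,0,0,0,0,0,0],[0,0,0,0,0,0,0]]]'
python3 -c "
from h import *
inH()"
python3 -m crank '[[[0.2,0,0,0,0,0,0],[0.2,0,0,0,0,0,0],[0.2,0,0,0,0,0,0],[0.2,0,0,0,0,0,0],[0,0,0,0,0,0,0],[0,0,0,0,0,0,0],[0,0,0,0,0,0,0],[0,0,0,0,0,0,0]]]'
python3 -c "
from h import *
inH()"
```

```text
time_s: 5.0
eef_pos: [616.9, -250.2, 71.3]
ee_rot: [-0.0, 1.0, 0.029, -0.001]
force: [-5.1, 0.5, 3.0]
grip_width: -0.002
grip_force: 2.7
t 5.0 H [114.1  -0.8  71.3] tool x yaw,tilt 0.057 -0.002 F [-5.1  0.5  3. ] M [0.04 0.87 0.03] w -0.1 gf 2.7
time_s: 5.8
eef_pos: [637.4, -249.0, 71.4]
ee_rot: [0.0, 1.0, 0.029, 0.0]
force: [-0.9, 0.5, 0.4]
grip_width: 0.001
grip_force: 0.0
t 5.8 H [134.6  -0.8  71.4] tool x yaw,tilt 0.057 0.0 F [-0.9  0.5  0.4] M [-0.04  0.02 -0.04] w 0.1 gf 0.0
```

```bash
python3 -m crank '[[[-0.6,0,0,0,0,0,0],[-0.6,0,-0.3,0,0,0,0],[-0.6,0,-1,0,0,0,0],[-0.6,0,-1,0,0,0,30],[-0.6,-0.3,-1,0,0,0,75],[-0.5,-1,-1,0,0,0,75],[-0.5,-1,-0.5,0,0,0,75],[-0.5,-1,0,0,0,0,75]]]'
python3 -m crank '[[[0,-1,0,0,0,0,75],[0,-1,0,0,0,0,75],[0,-1,0,0,0,0,75],[0,-1,0,0,0,0,75],[0,-1,0,0,0,0,75],[0,-1,0,0,0,0,75],[0,-1,0,0,0,0,75],[0,-1,0,0,0,0,75]]]'
python3 -c "
from h import *
from rig import capture
import cv2
need([SX,SY,60],pose(SA))
a=capture('side')[130:230,190:340]
cv2.imwrite('pics/p2.png',cv2.resize(a,None,fx=5,fy=5,interpolation=2))"
```

```text
time_s: 6.6
eef_pos: [520.3, -172.7, 193.5]
ee_rot: [0.001, 1.0, 0.029, 0.002]
force: [1.0, -0.6, 1.3]
grip_width: 0.846
grip_force: 0.0
time_s: 7.4
eef_pos: [508.7, 27.6, 191.5]
ee_rot: [0.0, 1.0, 0.029, 0.0]
force: [0.3, 0.2, 0.1]
grip_width: 0.877
grip_force: 0.0
now [508.7  27.6 191.5] t 7.4 shift(start axes) [ 0.06 -9.27  5.26] shift(goal axes) [-0.11 -9.27  5.26] turn [ 0.   -0.    0.13]
```

View pics/p2.png

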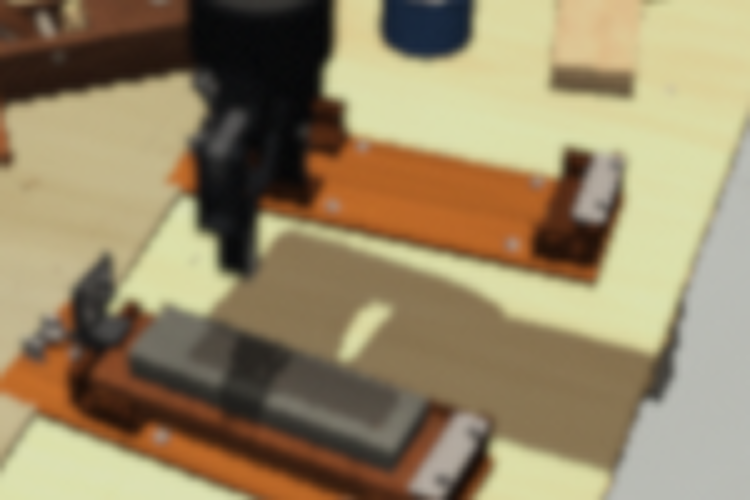

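The open latch is hidden behind the fingers here; the stowed stone at about (270,390) is untouched. On to the loose stone; I'll check the latch later.

```bash
python3 -m crank '[[[0,-1,0,0,0,0.13,75],[0,-1,0,0,0,0,75],[0,-1,0,0,0,0,75],[0,-1,0,0,0,0,75],[0,-1,0,0,0,0,75],[0,-1,0.2,0,0,0,75],[0,-1,0.4,0,0,0,75],[-0.1,-1,0.6,0,0,0,75]]]'
python3 -m crank '[[[0,-0.7,0.6,0,0,0,75],[0,-0.57,0.6,0,0,0,75],[0,0,0.8,0,0,0,75],[0,0,0.8,0,0,0,75],[0,0,0.8,0,0,0,75],[0,0,0.4,0,0,0,75],[0,0,0,0,0,0,75],[0,0,0,0,0,0,75]]]'
python3 -c "
from h import *
from rig import capture
import cv2
need([SX,SY,23],pose(SA)); inH()
a=capture('side')
cv2.imwrite('pics/p3.png',cv2.resize(__import__('numpy').hstack([a[250:325,140:270],a[130:205,190:320]]),None,fx=3,fy=3,interpolation=2))"
```

```text
time_s: 8.25
eef_pos: [498.5, 227.3, 161.7]
ee_rot: [-0.0, 1.0, 0.02, 0.001]
force: [-0.4, 0.5, -0.8]
grip_width: 0.878
grip_force: 0.0
time_s: 9.05
eef_pos: [497.3, 258.1, 62.0]
ee_rot: [-0.0, 1.0, 0.02, 0.0]
force: [0.7, -0.1, 0.0]
grip_width: 0.879
grip_force: 0.0
now [497.3 258.1  62. ] t 9.05 shift(start axes) [-0.01 -0.04  1.56] shift(goal axes) [-0.01 -0.04  1.56] turn [-0.   -0.01  0.  ]
t 9.05 H [ 24.1 513.6  62. ] tool x yaw,tilt 0.039 0.001 F [ 0.7 -0.1  0. ] M [ 0.05 -0.04 -0.01] w 75.1 gf 0.0
```

View pics/p3.png

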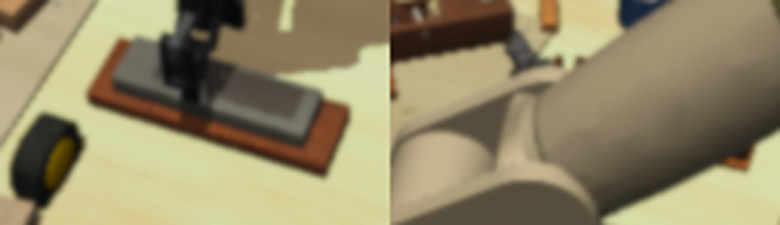

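The fingers straddle the stone's middle. I'll lower and grip.

```bash
python3 -m crank '[[[0,-0.04,0.5,0,0,0,75],[0,0,0.5,0,0,0,75],[0,0,0.4,0,0,0,75],[0,0,0.16,0,0,0,75],[0,0,0,0,0,0,60],[0,0,0,0,0,0,52],[0,0,0,0,0,0,40],[0,0,0,0,0,0,40]]]' 80
python3 -c "
from h import *
inH()"
python3 -m crank '[[[0,0,0,0,0,0,40],[0,0,-0.2,0,0,0,40],[0,0,-0.4,0,0,0,40],[0,0,-0.8,0,0,0,40],[0,0,-1,0,0,0,40],[0,0,-1,0,0,0,40],[0,0,-1,0,0,0,40],[0,0,-0.6,0,0,0,40]]]' 100
python3 -c "
from h import *
inH();need(body(HX,HY,HA,[(0,0,150)])[0],pose(HA,.2))"
```

```text
time_s: 9.9
eef_pos: [497.1, 259.1, 23.1]
ee_rot: [-0.0, 1.0, 0.02, 0.0]
force: [-2.7, -0.8, 6.1]
grip_width: 0.564
grip_force: 84.3
t 9.9 H [ 24.  514.6  23.1] tool x yaw,tilt 0.039 0.001 F [-2.7 -0.8  6.1] M [-0.21  0.34 -0.01] w 48.2 gf 84.3
time_s: 10.7
eef_pos: [497.1, 259.2, 149.6]
ee_rot: [-0.0, 1.0, 0.02, 0.001]
force: [0.2, -0.8, -6.0]
grip_width: 0.558
grip_force: 104.4
t 10.7 H [ 24.  514.7 149.6] tool x yaw,tilt 0.039 0.002 F [ 0.2 -0.8 -6. ] M [-0.   -0.03 -0.03] w 47.7 gf 104.4
now [497.1 259.2 149.6] t 10.7 shift(start axes) [-0.57 20.6  -0.03] shift(goal axes) [-0.94 20.59 -0.21] turn [ 0.01  1.42 -0.13]
```

```bash
python3 -m crank '[[[0,0.4,-0.4,0,0,-0.13,40],[0,0.8,-0.4,0,0,0,40],[0,1,-0.2,0,0,0,40],[0,1,0,0,0,0,40],[0,1,0,0,0,0,40],[0,1,0,0,0,0,40],[0,1,0,0,0,0,40],[0,1,0,0,0,0,40]]]'
python3 -m crank '[[[0,1,0,0,0,0,40],[0,1,0,0,0,0,40],[0,1,0,0,0,0,40],[0,1,0,0,0,0,40],[0,1,0,0,0,0,40],[0,1,0,0,0,0,40],[0,1,0,0,0,0,40],[0,1,0,0,0,0,40]]]'
python3 -c "
from h import *
inH();need(body(HX,HY,HA,[(10.6,0,115)])[0],pose(HA,.2))"
```

```text
time_s: 11.5
eef_pos: [506.6, 78.4, 172.6]
ee_rot: [-0.0, 1.0, 0.029, -0.0]
force: [0.4, 0.8, -5.5]
grip_width: 0.563
grip_force: 104.4
time_s: 12.3
eef_pos: [518.1, -121.2, 172.5]
ee_rot: [-0.0, 1.0, 0.029, -0.0]
force: [0.4, -0.6, -4.6]
grip_width: 0.556
grip_force: 104.4
t 12.3 H [ 22.9 133.7 172.5] tool x yaw,tilt 0.057 -0.0 F [ 0.4 -0.6 -4.6] M [ 0.01 -0.01  0.01] w 47.5 gf 104.4
now [ 518.1 -121.2  172.5] t 12.3 shift(start axes) [-0.49  5.35  2.3 ] shift(goal axes) [-0.94  5.35  2.16] turn [-0.    1.43 -0.  ]
```

```bash
python3 -m crank '[[[0,1,0,0,0,0,40],[0,1,0,0,0,0,40],[0,1,0,0,0,0,40],[-0.2,1,0,0,0,0,40],[-0.3,0.9,0,0,0,0,40],[0,0.45,0.5,0,0.5,0,40],[0,0,0.5,0,0.5,0,40],[0,0,0,0,0.43,0,40]]]'
python3 -m crank '[[[0,0,0,0,0,0,40],[0,0,0,0,0,0,40],[0,0,0,0,0,0,40],[0,0,0,0,0,0,40],[0,0,0,0,0,0,40],[0,0,0,0,0,0,40],[0,0,0,0,0,0,40],[0,0,0,0,0,0,40]]]'
python3 -c "
from h import *
from rig import capture
import cv2
inH();need(body(HX,HY,HA,[(10.6,0,85)])[0],pose(HA,.2))
s=sense();q=s['ee_rot'];r=R.from_quat([q[1],q[2],q[3],q[0]])
C=[r.apply([l,w,23-z])+s['eef_pos'] for l,w,z in [(112.5,34,20),(112.5,-34,20),(-112.5,-34,20),(-112.5,34,20),(112.5,-34,0),(-112.5,-34,0)]]
p=proj('side',C);print(((p-[200,90])*5).round(0).tolist())
a=capture('side')[90:200,200:350]
cv2.imwrite('pics/p4.png',cv2.resize(a,None,fx=5,fy=5,interpolation=2))"
```

```text
time_s: 13.1
eef_pos: [513.3, -254.1, 145.7]
ee_rot: [-0.004, 0.995, 0.028, 0.099]
force: [-0.4, 1.0, -6.0]
grip_width: 0.557
grip_force: 104.4
time_s: 13.9
eef_pos: [514.5, -254.5, 147.3]
ee_rot: [-0.003, 0.995, 0.029, 0.1]
force: [-0.3, -0.1, -5.5]
grip_width: 0.557
grip_force: 104.5
t 13.9 H [ 11.6   0.8 147.3] tool x yaw,tilt 0.057 0.2 F [-0.3 -0.1 -5.5] M [0.   0.3  0.01] w 47.5 gf 104.5
now [ 514.5 -254.5  147.3] t 13.9 shift(start axes) [-0.53  0.03  2.44] shift(goal axes) [-0.53  0.03  2.44] turn [ 0.  0. -0.]
[[228.0, 140.0], [193.0, 196.0], [523.0, 321.0], [547.0, 260.0], [187.0, 220.0], [514.0, 344.0]]
```

View pics/p4.png

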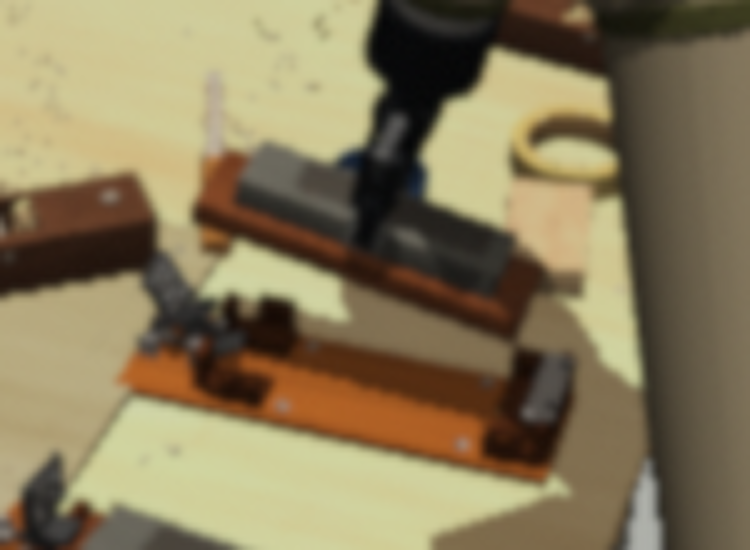

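The picture shows the empty holder's latch lying back open at about (170,290). The held stone is tilted as predicted, with base corners near (195,205) and (518,318), against (193,196) and (523,321). Descending inside the lip.

```bash
python3 -m crank '[[[-0.14,0.03,0.7,0,0,0,40],[-0.14,0,0.7,0,0,0,40],[-0.14,0,0.7,0,0,0,40],[-0.08,0,0.4,0,0,0,40],[-0.05,0,0.25,0,0,0,40],[-0.04,0,0.2,0,0,0,40],[0,0,0,0,0,0,40],[0,0,0,0,0,0,40]]]'
python3 -c "
from h import *
inH()"
python3 -m crank '[[[-0.01,0,0.05,0,0,0,40],[-0.01,0,0.05,0,0,0,40],[-0.01,0,0.05,0,0,0,40],[-0.01,0,0.05,0,0,0,40],[0,0,0,0,0,0,40],[0,0,0,0,0,0,40],[0,0,0,0,0,0,40],[0,0,0,0,0,0,40]]]'
python3 -c "
from h import *
inH()"
```

```text
time_s: 14.75
eef_pos: [515.0, -255.5, 72.7]
ee_rot: [-0.003, 0.995, 0.029, 0.1]
force: [0.3, -0.1, -6.2]
grip_width: 0.56
grip_force: 104.4
t 14.75 H [12.  -0.2 72.7] tool x yaw,tilt 0.058 0.2 F [ 0.3 -0.1 -6.2] M [-0.02  0.32 -0.01] w 47.8 gf 104.4
time_s: 15.55
eef_pos: [514.7, -255.3, 67.1]
ee_rot: [-0.003, 0.995, 0.029, 0.1]
force: [-0.2, 0.5, -5.0]
grip_width: 0.559
grip_force: 104.4
t 15.55 H [11.8  0.1 67.1] tool x yaw,tilt 0.057 0.2 F [-0.2  0.5 -5. ] M [-0.03  0.25 -0.  ] w 47.7 gf 104.4
```

```bash
python3 -m crank '[[[-0.01,0,0.05,0,0,0,40],[0,0,0,0,0,0,40],[0,0,0,0,0,0,40],[0,0,0,0,0,0,40],[0,0,0,0,0,0,40],[0,0,0,0,0,0,40],[0,0,0,0,0,0,40],[0,0,0,0,0,0,40]]]'
python3 -c "
from h import *
inH()"
python3 -m crank '[[[-0.01,0,0.05,0,0,0,40],[0,0,0,0,0,0,40],[0,0,0,0,0,0,40],[0,0,0,0,0,0,40],[0,0,0,0,0,0,40],[0,0,0,0,0,0,40],[0,0,0,0,0,0,40],[0,0,0,0,0,0,40]]]'
python3 -c "
from h import *
inH()"
```

```text
time_s: 16.35
eef_pos: [514.7, -255.3, 65.8]
ee_rot: [-0.003, 0.995, 0.029, 0.1]
force: [-0.5, -0.4, -6.6]
grip_width: 0.555
grip_force: 104.4
t 16.35 H [11.7  0.1 65.8] tool x yaw,tilt 0.057 0.2 F [-0.5 -0.4 -6.6] M [0.01 0.3  0.02] w 47.4 gf 104.4
time_s: 17.15
eef_pos: [514.8, -255.3, 64.5]
ee_rot: [-0.003, 0.995, 0.029, 0.1]
force: [0.4, -0.7, -3.5]
grip_width: 0.561
grip_force: 104.5
t 17.15 H [11.8  0.  64.5] tool x yaw,tilt 0.057 0.2 F [ 0.4 -0.7 -3.5] M [-0.11  0.26  0.02] w 47.9 gf 104.5
```

The stone touches the near seat at the expected height. Sliding it under the lip.

```bash
python3 -m crank '[[[-0.1,0,-0.02,0,0,0,40],[-0.1,0,-0.02,0,0,0,40],[-0.1,0,-0.02,0,0,0,40],[-0.1,0,-0.02,0,0,0,40],[-0.1,0,-0.02,0,0,0,40],[0,0,0,0,0,0,40],[0,0,0,0,0,0,40],[0,0,0,0,0,0,40]]]'
python3 -c "
from h import *
inH()"
python3 -m crank '[[[-0.05,0,-0.01,0,0,0,40],[-0.04,0,-0.01,0,0,0,40],[0,0,0,0,0,0,40],[0,0,0,0,0,0,40],[0,0,0,0,0,0,40],[0,0,0,0,0,0,40],[0,0,0,0,0,0,40],[0,0,0,0,0,0,40]]]'
python3 -c "
from h import *
inH()"
```

```text
time_s: 17.95
eef_pos: [501.9, -255.9, 64.3]
ee_rot: [-0.003, 0.995, 0.029, 0.099]
force: [-0.7, -0.5, -4.5]
grip_width: 0.56
grip_force: 104.5
t 17.95 H [-1.1  0.1 64.3] tool x yaw,tilt 0.057 0.199 F [-0.7 -0.5 -4.5] M [-0.04  0.53 -0.  ] w 47.8 gf 104.5
time_s: 18.75
eef_pos: [499.7, -256.1, 64.5]
ee_rot: [-0.003, 0.995, 0.029, 0.1]
force: [0.6, -1.1, -3.4]
grip_width: 0.56
grip_force: 104.5
t 18.75 H [-3.3  0.1 64.5] tool x yaw,tilt 0.057 0.2 F [ 0.6 -1.1 -3.4] M [-0.07  0.35  0.02] w 47.8 gf 104.5
```

```bash
python3 -m crank '[[[0,0,0.11,0,-0.19,0,40],[0,0,0.11,0,-0.19,0,40],[0,0,0.11,0,-0.19,0,40],[0,0,0.11,0,-0.19,0,40],[0,0,0.11,0,-0.19,0,40],[0,0,0,0,0,0,40],[0,0,0,0,0,0,40],[0,0,0,0,0,0,40]]]'
python3 -c "
from h import *
from rig import capture
import cv2
inH()
a=capture('side')[110:200,205:325]
cv2.imwrite('pics/p5.png',cv2.resize(a,None,fx=6,fy=6,interpolation=2))"
```

```text
time_s: 19.55
eef_pos: [501.6, -255.9, 50.8]
ee_rot: [-0.001, 0.999, 0.029, 0.034]
force: [0.2, -0.6, -5.5]
grip_width: 0.56
grip_force: 104.7
t 19.55 H [-1.4  0.2 50.8] tool x yaw,tilt 0.057 0.067 F [ 0.2 -0.6 -5.5] M [-0.06  0.11  0.03] w 47.8 gf 104.7
```

View pics/p5.png

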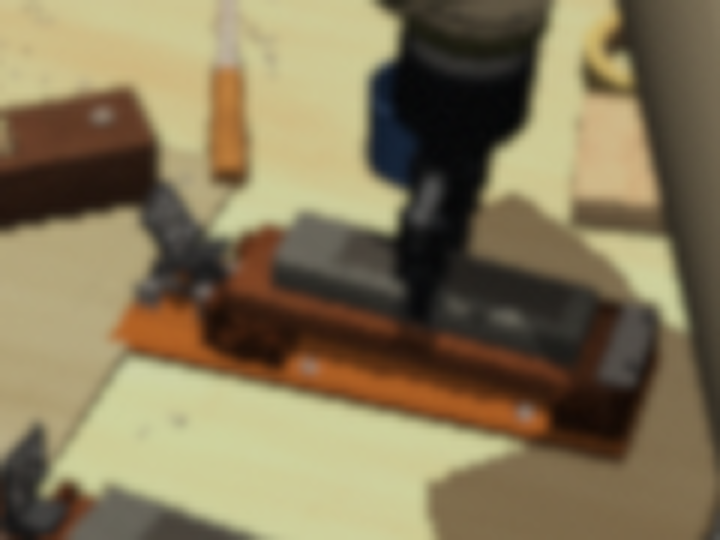

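The near end is under the lip at about (630,345), and the far end sits just above the open latch's heel. I'll keep rotating it down.

```bash
python3 -m crank '[[[0.007,0,0.052,0,-0.08,0,40],[0.007,0,0.052,0,-0.08,0,40],[0.007,0,0.052,0,-0.08,0,40],[0.007,0,0.052,0,-0.08,0,40],[0.007,0,0.052,0,-0.08,0,40],[0.007,0,0.052,0,-0.08,0,40],[0,0,0,0,0,0,40],[0,0,0,0,0,0,40]]]'
python3 -c "
from h import *
inH()"
```

```text
time_s: 20.4
eef_pos: [503.3, -255.9, 43.2]
ee_rot: [0.0, 1.0, 0.029, 0.0]
force: [-0.1, 0.5, -1.6]
grip_width: 0.559
grip_force: 106.8
t 20.4 H [ 0.3  0.  43.2] tool x yaw,tilt 0.058 0.001 F [-0.1  0.5 -1.6] M [0.2  0.07 0.05] w 47.7 gf 106.8
```

```bash
python3 -m crank '[[[0,0,0,0,0,0,55],[0,0,0,0,0,0,75],[0,0,0,0,0,0,75],[0,0,0,0,0,0,75],[0,0,-0.4,0,0,0,75],[0,0,-0.8,0,0,0,75],[0,0,-1,0,0,0,75],[-0.3,0,-1,0,0,0,75]]]'
python3 -m crank '[[[-0.6,0.5,-1,0,0,0,75],[-0.6,0.8,-0.5,0,0,0,75],[-0.6,0.8,0,0,0,0,75],[-0.6,0.8,0,0,0,0,75],[-0.6,0.8,0,0,0,0,75],[0,0.8,0,0,0,0,75],[0,0.5,0,0,0,0,75],[0,0,0,0,0,0,75]]]'
python3 -c "
from h import *
from rig import capture
import cv2
inH()
a=capture('side')[130:230,185:325]
cv2.imwrite('pics/p6.png',cv2.resize(a,None,fx=5.5,fy=5.5,interpolation=2))"
```

```text
time_s: 21.2
eef_pos: [495.9, -256.4, 124.8]
ee_rot: [0.0, 1.0, 0.029, 0.0]
force: [0.2, 0.3, 0.4]
grip_width: 0.88
grip_force: 0.0
time_s: 22.0
eef_pos: [427.9, -386.4, 160.9]
ee_rot: [0.0, 1.0, 0.028, 0.0]
force: [-1.3, 0.3, -0.2]
grip_width: 0.877
grip_force: 0.0
t 22.0 H [ -82.6 -125.9  160.9] tool x yaw,tilt 0.056 0.0 F [-1.3  0.3 -0.2] M [ 0.07 -0.05  0.01] w 74.9 gf 0.0
```

View pics/p6.png

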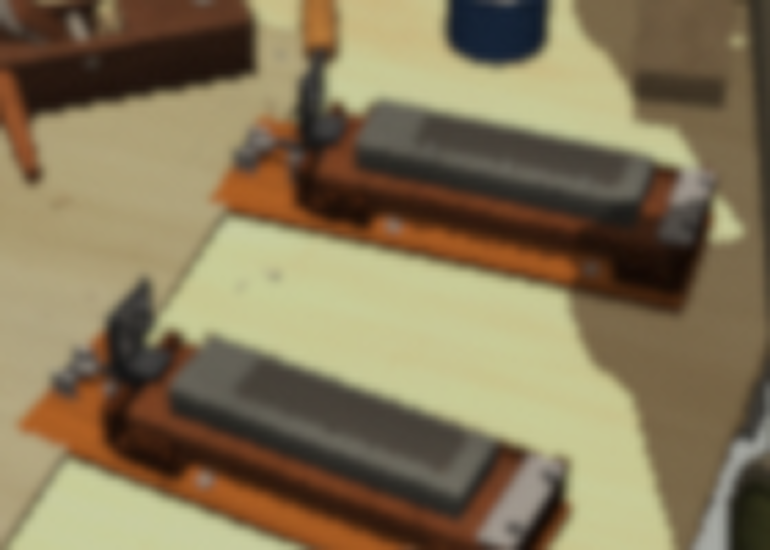

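The latch on our holder stands upright: tab top at crop (320,62), which is side pixel (243,141), against (242,142) predicted for shut. The stone lies level under lip and hook, just like the stowed one, and the gripper is clear.

```bash
python3 -c "
from rig import *
print(finish_job())"
```

```text
the job is handed in; nothing more can be done
None
```

The loose oilstone is in the empty holder with its near end under the lip and the latch snapped shut over it, released with the arm clear; the job is handed in at about 22 s, and no verdict came back.

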